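# Roll a chromatography column into its V-cradle

## Robot

A 7-joint arm with a two-finger parallel gripper is mounted at the origin on the work surface. World frame = base frame: x ahead of the robot, y to its left, z up, the work surface at z = 0. Lengths are in m, angles in rad, forces in N, time in s.
With the tool pointing down it reaches from about 0.425 to 0.95 m from the base axis. Payload 16.7 kg.
Tool frame: the origin (TCP) lies at the very end of the fingers, on their centre line; the grasp point (between the pads) lies 19 mm behind it; z points along the fingers, y is the line along which they close (so a half turn about z gives the same grasp; the last joint's range is limited). The gripper opens to 94 mm and grips with 3 to 60 N. Pads are 16 mm wide; open, the fingers measure 119 mm over their backs; the gripper's body (75 mm by 177 mm) begins 78 mm behind the grasp point.
Start: joints at [1.054, 0.426, 0.074, 1.606, -0.034, 1.111, -0.067], TCP at [0.243, -0.63, 0.205] pointing down, gripper open.
Joint ranges: [-2.85, 2.85], [-0.5, 2.14], [-1.23, 1.37], [0.21, 2.46], [-1.02, 4.16], [0.16, 2.05], [-2.73, 2.73]. Speed limits (rad/s): [1.89, 1.89, 2.39, 2.39, 3.01, 3.01, 3.01].

## Interface

Orientations are given as a unit quaternion [x, y, z, w].
In Python, from station import * gives the robot as it stands.
- The arm moves only by the tool arm_command, never from a script. Its argument "moves" is a list of rows, each a list of 7 numbers: the shift along the world's x, y, z in mm, then the turn, a rotation vector about the world's x, y, z in rad, then the gripper command: -1 is shut, 1 is fully open, values between are in proportion. A call has 1 to 8 rows; each row shifts and turns the commanded pose from where the row before left it; what a row does not reach is not made up. A row lasts 1/12 s, in which the tool goes at most 41.7 mm and 7.16 degrees, less where a joint would pass 70% of its speed; a pose out of reach is approached as far as the arm can. A call with a gripper value outside its range is refused whole. The fingers move at their own pace and stop on an object; "grip_force" is the grip in N (left out, the last holds). Time passes only in rows, so rows that do not move let the fingers close. It gives the time, the measured TCP pose, the force, the opening and the grip force at its end, in the units of the state.
- state(): the state, without advancing time (a new reading comes with each control period).
- capture(name): name is "scene" or "top" or "wrist"; returns (picture, depth): 480x640x3 uint8, red, green, blue; 480x640 float32, m along the optical axis (not along the pixel's ray), 0 where there is no reading.
- camera_model(name): a dict with "fx", "fy", "cx", "cy" (pixels), "world_from_camera" (4x4, takes a point from camera to world coordinates). Camera axes: x right, y up, looking along -z (the intrinsics and any distortion apply to the point x, -y, -z); pixel columns grow to the right and rows downward; lengths in m; the calibration is good to about 2 mm. A picture is of the moment at which its call begins: read the wrist's pose just before it. camera_model takes no time and is no camera call; for the wrist camera it gives the pose at the moment of the call.
- job_done(): hands the job in; it is judged then, once.
The state is a dict: "time": time; "joint_positions": joint angles; "qd": joint speeds; "joint_efforts": joint torques, N m; "position": TCP position; "orientation": TCP orientation; "wrist_force": force on the tool from outside, world axes, zero at the start; "wrist_torque": the same for the moment, N m; "finger_gap": finger opening in m; "grasp_force": force on a finger pad.
Only numpy, scipy, OpenCV 4.12 (cv2) and the standard library are available. Lean on these libraries where they do the work, as an engineer would, in place of code of your own. Each camera call takes 0.05 s, during which the arm holds its last target. There are 200 camera calls.

## Task

With the fingers pushing on its side, roll the steel column along the bench and up the blue cradle's ramp until it drops into the V. Then push on its free end to slide it along the V until its other end is against the red stop, and take the hand away. Do not lift or carry the column, and leave all the glassware, bottles and the loose collar where they are.

Things in the scene. Friction and masses are not known exactly. Their poses are not given: they have to be found in the camera images.
- column: brushed steel cylinder, black ends, orange stripe along it, 40 mm diameter, 180 mm long, 0.3 to 0.65 kg, smooth, free to roll; lies on the bench before the ramp, up to 0.2 rad off parallel to the V. Origin at its middle on the axis, 20 mm above the bench. Own y along its length, within 0.2 rad of the cradle's y at the start; own x and z turn as it rolls.
- cradle: blue V-cradle fixed to the bench, yaw up to 0.25 rad. Origin on the bench below the line of the V; own z up, y along the V, x away from the ramp. V: bottom 3 mm above the bench, both flanks 30 degrees. Near flank ends at a level lip 12 mm high, x = -16 to -22 mm; behind the V an upright wall, x = 24 to 34 mm, 44 mm high. V and ramp span y = -80 to +90 mm.
- ramp_foot (a point): middle of the ramp's lower edge, on the bench, at x = -92, y = 5 mm in the cradle's frame (axes as the cradle's); from here the ramp rises evenly to the 12 mm lip at x = -22 mm
- home (a point): where the column's middle lies when it is seated in the V and against the stop: x = 0, y = 0, z = 26 mm in the cradle's frame. Rolled straight in, the column is some 25 to 55 mm short of this (towards -y) and overhangs the V's open -y end; it slides along the V under about 2 to 5 N
- stop_face (a point): on the face of the red end stop that the column's end meets, 30 mm above the bench, at x = 0, y = +90 mm in the cradle's frame. The stop is 48 mm high, 10 mm thick, from x = -20 to +34 mm
- flask_a: conical glass flask, 68 mm base, 115 mm tall, loose; origin at the centre of its underside. To be left alone.
- flask_b: conical glass flask, 60 mm base, 100 mm tall, loose; origin at the centre of its underside. To be left alone.
- amber: amber bottle with yellow cap, 62 mm across, 120 mm tall, loose; origin at the centre of its underside. To be left alone.
- dropper_a: small amber bottle with green cap, 32 mm across, 70 mm tall, loose; origin at the centre of its underside. To be left alone.
- dropper_b: small amber bottle with yellow cap, 32 mm across, 70 mm tall, loose; origin at the centre of its underside. To be left alone.
- beaker: small glass beaker, 54 mm across, 55 mm tall, loose; origin at the centre of its underside. To be left alone.
- collar: loose aluminium collar lying flat, 56 mm across, 14 mm high, loose; origin at the centre of its underside. To be left alone.

How it is judged:
On the way, in this order (a step that is already met when the one before it is completed fails the run):
1. the column is rolled: it turns over (at least about a third of a turn) on its way (angle between column's own z axis and vertical above 2.2 rad and x of column in the frame of cradle below -0.012 m).
2. the column lies in the V, still short of the stop (x of column in the frame of cradle between -0.004 and 0.004 m and z of column in the frame of cradle between 0.022 and 0.0295 m and angle between the y axis of column and the y axis of cradle, either way round below 0.04 rad), for 0.2 s.
3. the column is pushed along the V against the red stop (all of step 2 and y of column in the frame of cradle between -0.004 and 0.004 m), for 0.2 s.
At the end, for the whole second after the job is handed in: The column rests in the V (axis within 4 mm of the V's line and at seated height, parallel within 0.04 rad), its end within 4 mm of the red stop, at rest (all of step 3 and linear speed of column below 0.01 m/s and angular speed of column below 0.2 rad/s); the robot touches nothing.
It fails at once if the column is lifted off the bench, ramp or cradle (height (world z) of column above 0.043 m or (height (world z) of column above 0.028 m and x of column in the frame of cradle below -0.1 m)).
It fails at once if the column is tipped up (angle between column's own y axis and vertical below 1.4 rad or angle between column's own y axis and vertical above 1.742 rad).
It fails at once if one of the other things is pushed away or knocked over (distance of any of flask_a, flask_b, amber, dropper_a, dropper_b, beaker, collar from where it was at the start of the episode above 0.02 m or angle between any of flask_a, flask_b, amber, dropper_a, dropper_b, beaker, collar's own z axis and vertical above 0.3 rad).
It also fails if it takes over 54 s, if anything falls off the work surface, if the arm or the gripper's body presses on something with over 40 N, if the wrist force passes 120 N, or if a joint passes its speed limit or range.

## Working session

There is one attempt and no reset: what is moved stays moved. The work goes in short steps, Python scripts to look and compute and a tool call to move; the robot and the scene stay as the last step left them, time stands still between calls to the robot, and variables do not carry over. Pictures are saved under pics/ and viewed, at most 10 in all, crops included, and the job is handed in when it is done.

Besides the shell and the picture viewer there is one more tool, called after "Emit:" as a command line: name --pt "numbers of a row" for each row, then --argument value for the rest. arm_command: Moves the arm, as the interface text tells. Its arguments: {"type":"object","properties":{"moves":{"type":"array","items":{"type":"array","items":{"type":"number"}}},"grip_force":{"type":"number"}},"required":["moves"]}

```bash
mkdir -p pics
cat > h.py <<'E'
from station import *
import numpy as np, cv2
def shot(n,f):
    m=camera_model(n); p,d=capture(n); cv2.imwrite(f'pics/{f}.png',p[:,:,::-1]); np.savez(f'pics/{f}.npz',p=p,d=d,**{k:np.array(v) for k,v in m.items()}); return p,d,m
def load(f):
    z=np.load(f'pics/{f}.npz'); return z['p'],z['d'],{k:z[k] for k in z.files if k not in 'pd'}
def ray(m,u,v,h):
    T=np.array(m['world_from_camera']); u=np.asarray(u,float); v=np.asarray(v,float)
    c=np.stack([(u-m['cx'])/m['fx'],-(v-m['cy'])/m['fy'],-np.ones_like(u)],-1)
    w=c@T[:3,:3].T; o=T[:3,3]; s=(h-o[2])/w[...,2]; return o+s[...,None]*w
def cloud(m,d):
    v,u=np.mgrid[:480,:640]; T=np.array(m['world_from_camera'])
    c=np.stack([(u-m['cx'])/m['fx']*d,-(v-m['cy'])/m['fy']*d,-d],-1)
    return c@T[:3,:3].T+T[:3,3]
E
python3 - <<'E'
from h import *
for n in('top','scene'):
    p,d,m=shot(n,n+'0'); print(n,{k:(np.round(v,3).tolist() if k!='x' else 0) for k,v in m.items()})
print(state()['position'],state()['orientation'],state()['time'])
E
```

```text
top {'fx': 475.442, 'fy': 475.442, 'cx': 323.733, 'cy': 241.689, 'world_from_camera': [[0.0, 0.991, -0.131, 0.49], [-1.0, 0.004, 0.025, 0.01], [0.026, 0.131, 0.991, 0.811], [0.0, 0.0, 0.0, 1.0]]}
scene {'fx': 594.558, 'fy': 594.558, 'cx': 326.888, 'cy': 238.499, 'world_from_camera': [[0.393, -0.603, 0.694, 1.346], [0.919, 0.27, -0.286, -0.324], [-0.015, 0.751, 0.66, 0.769], [0.0, 0.0, 0.0, 1.0]]}
[ 0.24257221 -0.62948061  0.20485365] [ 9.83139132e-01  1.82858163e-01 -1.29721584e-04 -5.67561756e-04] 0.1
```

View pics/top0.png

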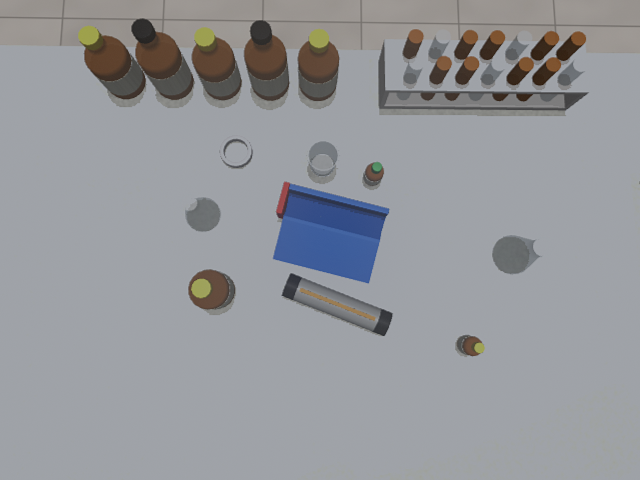

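View pics/scene0.png

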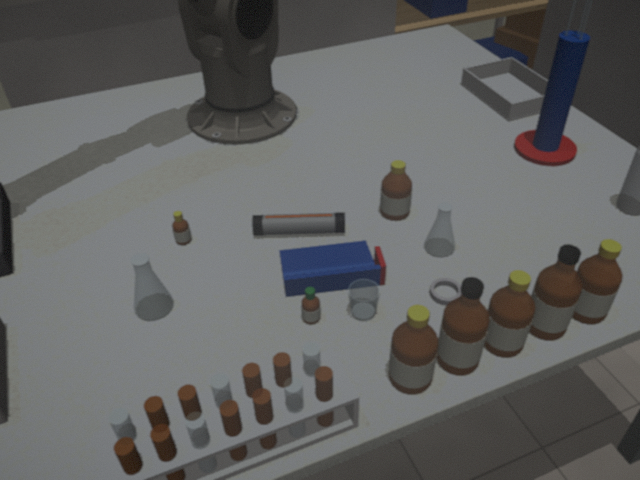

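The top view shows the column at about (337,304). The cradle is at about (330,235), with the stop at its left, +y end (283,200). The ramp faces the robot and the space behind the column is clear.

```bash
cat > m.py <<'E'
from h import *
def measure(f,h=0.02):
    p,d,m=load(f); hsv=cv2.cvtColor(p,cv2.COLOR_RGB2HSV); C=cloud(m,d)
    roi=np.zeros((480,640),bool); roi[170:350,260:410]=1
    out={}
    return p,d,m,hsv,C,roi
if __name__=='__main__':
    p,d,m,hsv,C,roi=measure('top0')
    blue=(cv2.inRange(hsv,(105,120,40),(130,255,255))>0)&roi&(d>0)
    P=C[blue]; 
    # ramp/flank plane fits: yaw from outline of ramp by foot edge
    q,_=max([(c,cv2.contourArea(c)) for c in cv2.findContours(blue.astype(np.uint8),0,1)[0]],key=lambda t:t[1])
    ap=cv2.approxPolyDP(q,5,True)[:,0]; print('blue poly',ap.tolist())
    for u,v in ap: print((u,v),ray(m,u,v,0.0).round(4),ray(m,u,v,.044).round(4),C[v,u].round(4))
    red=((cv2.inRange(hsv,(0,120,40),(6,255,255))|cv2.inRange(hsv,(172,120,40),(180,255,255)))>0)&roi
    v,u=np.nonzero(red); print('red',len(u),u.min(),u.max(),v.min(),v.max()); print(cv2.boxPoints(cv2.minAreaRect(np.c_[u,v].astype(np.float32))))
    R=C[red]; T=R[R[:,2]>.04]; print('red top',len(T),T.mean(0),ray(m,*cv2.minAreaRect(np.c_[u,v].astype(np.float32))[0],.048))
    # wall top
    w=blue&(C[...,2]>.036); W=C[w]; print('wall n',len(W),W.mean(0)); e=cv2.fitLine(W[:,:2].astype(np.float32),cv2.DIST_HUBER,0,.01,.01).ravel(); print('wall line',e,'yaw',np.arctan2(-e[0]*np.sign(e[1]),abs(e[1])))
    # black ends
    blk=(hsv[...,2]<60)&roi&~blue&~red
    n,l,s,c=cv2.connectedComponentsWithStats(blk.astype(np.uint8))
    for i in range(1,n):
        if s[i,4]>80:print('blk',s[i],c[i],ray(m,*c[i],.03).round(4))
    ora=(cv2.inRange(hsv,(8,120,80),(22,255,255))>0)&roi; ora[:280]=0
    v,u=np.nonzero(ora); O=ray(m,u,v,.04); print('orange',len(u),O.mean(0)); e=cv2.fitLine(O[:,:2].astype(np.float32),cv2.DIST_HUBER,0,.01,.01).ravel();print('yaw col',np.arctan2(-e[0]*np.sign(e[1]),abs(e[1])))
    col=(C[...,2]>.012)&(d>0); col[:272]=0; col[345:]=0; col[:,:275]=0; col[:,400:]=0
    Q=C[col]; print('col cloud',len(Q),Q.mean(0),Q[:,2].max()); r=cv2.minAreaRect(Q[:,:2].astype(np.float32)); print(r)
    gnd=C[350:400,250:400][d[350:400,250:400]>0]; print('gnd z',gnd[:,2].mean(),gnd[:,2].std())
E
python3 m.py
```

```text
blue poly [[290, 193], [274, 258], [368, 282], [385, 217]]
(np.int32(290), np.int32(193)) [0.6828 0.0478 0.    ] [0.6724 0.0458 0.044 ] [0.679  0.0471 0.016 ]
(np.int32(274), np.int32(258)) [0.5691 0.0741 0.    ] [0.5648 0.0706 0.044 ] [ 0.5693  0.0743 -0.003 ]
(np.int32(368), np.int32(282)) [ 0.5284 -0.0865  0.    ] [ 0.5263 -0.0813  0.044 ] [ 0.5285 -0.0868 -0.0021]
(np.int32(385), np.int32(217)) [ 0.6412 -0.1175  0.    ] [ 0.633  -0.1106  0.044 ] [ 0.6386 -0.1154  0.0137]
red 157 277 288 183 213
[[276.1077  211.93846]
 [284.27695 181.9846 ]
 [289.1     183.3    ]
 [280.93076 213.25386]]
red top 157 [0.66399696 0.0577542  0.04613758] [0.6636086 0.0575868 0.048    ]
wall n 578 [ 0.66323084 -0.0355127   0.04197149]
wall line [ 0.24707946  0.9689952   0.66323084 -0.0355127 ] yaw -0.24966511
orange 108 [ 0.48603051 -0.0433288   0.04      ]
yaw col -0.3678437
col cloud 2707 [ 0.49105656 -0.03141147  0.03419012] 0.04338248454561733
((0.4916272759437561, -0.03126038610935211), (0.1801196187734604, 0.040299396961927414), 68.6220932006836)
gnd z -0.0016636459375467458 0.0013920373791533466
```

Emit:
arm_command --pt "17 32 0 0 0 -0.052 1" --pt "17 32 0 0 0 -0.052 1" --pt "17 32 0 0 0 -0.052 1" --pt "17 32 0 0 0 -0.052 1" --pt "17 32 0 0 0 -0.052 1" --pt "17 32 0 0 0 -0.052 1" --pt "17 32 0 0 0 -0.052 1" --pt "17 32 0 0 0 -0.052 1"

```text
time: 0.77
position: [0.379, -0.3721, 0.2053]
orientation: [1.0, -0.025, -0.0, -0.0]
wrist_force: [0.5, -0.0, -0.6]
finger_gap: 0.0937
grasp_force: 0.0
```

Emit:
arm_command --pt "16 32 0 0 0 -0.052 1" --pt "16 32 0 0 0 -0.052 1" --pt "16 32 0 0 0 -0.052 1" --pt "14 32 0 0 0 -0.046 1" --pt "0 32 0 0 0 0 1" --pt "0 32 0 0 0 0 1" --pt "0 32 0 0 0 0 1" --pt "0 32 0 0 0 0 1"

```text
time: 1.43
position: [0.4402, -0.1163, 0.2053]
orientation: [0.992, -0.125, -0.0, 0.0]
wrist_force: [0.9, -1.0, -1.1]
finger_gap: 0.094
grasp_force: 0.0
```

Emit:
arm_command --pt "0 32 0 0 0 0 1" --pt "0 32 0 0 0 0 1" --pt "0 32 0 0 0 0 1" --pt "0 0 0 0 0 0 1" --pt "0 0 0 0 0 0 1"

```text
time: 1.85
position: [0.4405, -0.0204, 0.2054]
orientation: [0.992, -0.123, -0.0, -0.0]
wrist_force: [0.3, -1.2, 0.7]
finger_gap: 0.094
grasp_force: 0.0
```

Emit:
arm_command --pt "0 0 -30 0 0 0 1" --pt "0 0 -35 0 0 0 1" --pt "0 0 -35 0 0 0 1" --pt "0 0 -35 0 0 0 1" --pt "0 0 -30 0 0 0 1" --pt "0 0 -16 0 0 0 1" --pt "0 0 -10 0 0 0 1" --pt "0 0 0 0 0 0 1"

```text
time: 2.52
position: [0.4395, -0.0226, 0.0128]
orientation: [0.992, -0.125, -0.002, 0.0]
wrist_force: [-1.0, -0.2, -0.1]
finger_gap: 0.0943
grasp_force: 0.0
```

Run:
```python
from h import *
shot('scene','s1')
p,d,m=load('s1'); cv2.imwrite('pics/s1c.png',cv2.resize(p[100:340,180:500,::-1],(800,600)))
print(state()['position'],state()['wrist_force'])
```

```text
[ 0.44028975 -0.02242569  0.01407295] [ 0.41568534 -0.59445861  0.61046696]
```

View pics/s1c.png

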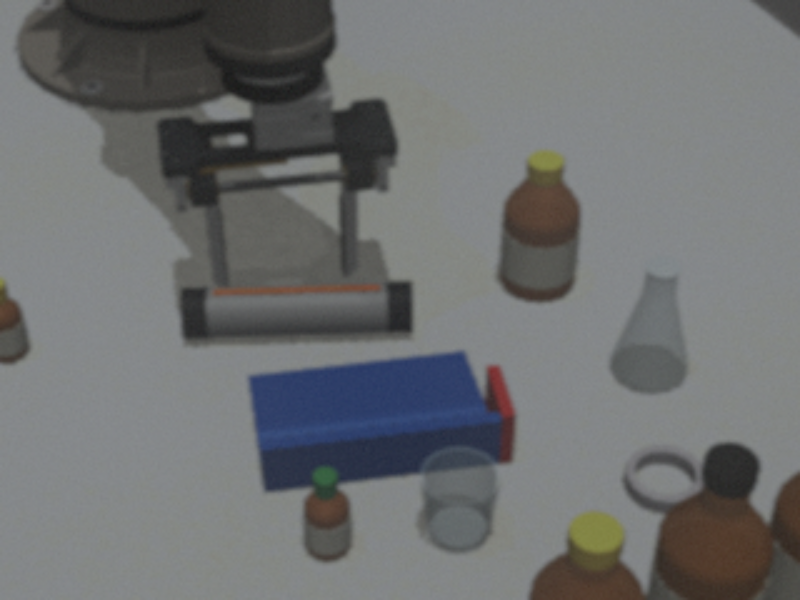

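The fingers stand behind the column at crop (218,270) and (350,262), both within its length and clear of everything. I'll now push slowly along the cradle's x.

Emit:
arm_command --pt "4 -1 0 0 0 0 1" --pt "4 -1 0 0 0 0 1" --pt "3 -0.8 0 0 0 0 1" --pt "2 -0.5 0 0 0 0 1" --pt "2 -0.5 0 0 0 0 1" --pt "2 -0.5 0 0 0 0 1" --pt "2 -0.5 0 0 0 0 1" --pt "2 -0.5 0 0 0 0 1"

```text
time: 3.23
position: [0.4619, -0.0272, 0.0146]
orientation: [0.992, -0.125, 0.0, -0.0]
wrist_force: [-0.4, -0.2, 0.5]
finger_gap: 0.094
grasp_force: 0.1
```

Emit:
arm_command --pt "2 -0.5 0 0 0 0 1" --pt "2 -0.5 0 0 0 0 1" --pt "2 -0.5 0 0 0 0 1" --pt "2 -0.5 0 0 0 0 1" --pt "2 -0.5 0 0 0 0 1" --pt "2 -0.5 0 0 0 0 1" --pt "2 -0.5 0 0 0 0 1" --pt "2 -0.5 0 0 0 0 1"

```text
time: 3.9
position: [0.4778, -0.0312, 0.0144]
orientation: [0.992, -0.125, -0.0, -0.0]
wrist_force: [0.4, -0.3, -0.4]
finger_gap: 0.0939
grasp_force: 0.1
```

```bash
cat > col.py <<'E'
from h import *
import sys
O=np.array([.6345,-.033]); A=-.25; X=np.array([np.cos(A),np.sin(A)]); Y=np.array([-np.sin(A),np.cos(A)])
def loc(w): w=np.asarray(w)[:2]-O; return np.round([w@X*1e3,w@Y*1e3],1)
if __name__=='__main__':
    s=state(); p,d,m=shot('scene',sys.argv[1]); C=cloud(m,d); hsv=cv2.cvtColor(p,cv2.COLOR_RGB2HSV)
    L=np.stack([(C[...,:2]-O)@X,(C[...,:2]-O)@Y,C[...,2]],-1)
    # dark column ends, near bench height, in the cradle frame
    b=(hsv[...,2]<48)&(hsv[...,1]<140)&(d>0)&(L[...,2]<.06)&(L[...,2]>.004)&(abs(L[...,0]+.08)<.12)&(L[...,1]>-.17)&(L[...,1]<.1)
    n,l,st,c=cv2.connectedComponentsWithStats(b.astype(np.uint8))
    for i in range(1,n):
        if st[i,4]>25: q=L[l==i]*1e3; print('dark',st[i].tolist(),'mean',q.mean(0).round(1),'lo',np.percentile(q,3,0).round(1),'hi',np.percentile(q,97,0).round(1))
    print('tcp loc',loc(s['position']),s['position'].round(4),'F',np.round(s['wrist_force'],1),'t',s['time'])
    cv2.imwrite(f'pics/{sys.argv[1]}c.png',cv2.resize(p[140:320,220:460,::-1],(800,600)))
E
python3 col.py s2
```

```text
dark [336, 226, 9, 14, 93] mean [-87.   40.6  25.3] lo [-95.3  33.7  11.8] hi [-81.9  47.7  36.7]
dark [253, 232, 9, 10, 43] mean [-105.5 -116.6   22.7] lo [-109.1 -124.    12.8] hi [-102.9 -111.2   32.6]
tcp loc [-152.2  -37. ] [ 0.4778 -0.0312  0.0144] F [ 0.4 -0.3 -0.4] t 3.9
```

View pics/s2c.png

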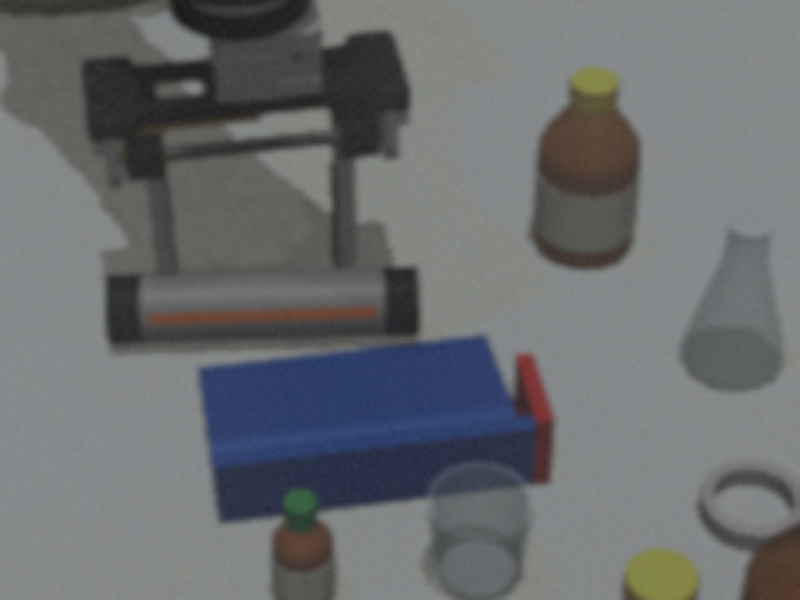

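The column rolls freely: the stripe moved from the top to the front face. It is still skewed, with the -y end nearer the robot. The next push goes towards the ramp foot and should square it up.

Emit:
arm_command --pt "3 -0.8 0 0 0 0 1" --pt "3 -0.8 0 0 0 0 1" --pt "3 -0.8 0 0 0 0 1" --pt "3 -0.8 0 0 0 0 1" --pt "3 -0.7 0 0 0 0 1" --pt "3 -0.7 0 0 0 0 1" --pt "3 -0.7 0 0 0 0 1" --pt "3 -0.7 0 0 0 0 1"

```text
time: 4.62
position: [0.5019, -0.0372, 0.0144]
orientation: [0.992, -0.125, -0.0, -0.0]
wrist_force: [-0.9, 1.1, 0.8]
finger_gap: 0.0943
grasp_force: 0.7
```

Emit:
arm_command --pt "3 -0.8 0 0 0 0 1" --pt "3 -0.8 0 0 0 0 1" --pt "3 -0.8 0 0 0 0 1" --pt "3 -0.8 0 0 0 0 1" --pt "0 0 0 0 0 0 1" --pt "0 0 0 0 0 0 1"

```text
time: 5.12
position: [0.5139, -0.0403, 0.0144]
orientation: [0.992, -0.125, 0.0, -0.0]
wrist_force: [-0.6, 0.8, 0.1]
finger_gap: 0.094
grasp_force: 0.2
```

```bash
python3 col.py s3
```

```text
dark [338, 235, 8, 14, 90] mean [-60.8  38.9  27.2] lo [-65.9  32.   14.3] hi [-56.9  45.8  38.1]
dark [253, 246, 8, 10, 38] mean [ -66.3 -120.4   24.8] lo [ -70.1 -126.5   13.7] hi [ -63.8 -114.2   33.4]
tcp loc [-115.1  -37. ] [ 0.5139 -0.0403  0.0144] F [-0.6  0.8  0.1] t 5.1167
```

View pics/s3c.png

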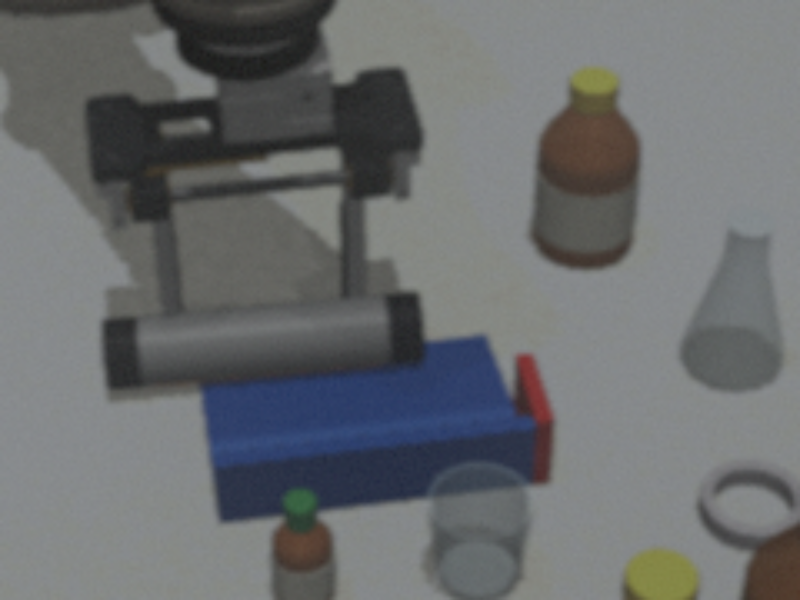

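The column is on the ramp foot, nearly square, with its middle at y ≈ -40 mm. I'll push on up, raising the fingers slightly.

Emit:
arm_command --pt "3.9 -1 0.5 0 0 0 1" --pt "3.9 -1 0.5 0 0 0 1" --pt "3.9 -1 0.5 0 0 0 1" --pt "3.9 -1 0.5 0 0 0 1" --pt "3.9 -1 0.5 0 0 0 1" --pt "3.9 -1 0.5 0 0 0 1" --pt "3.9 -1 0.5 0 0 0 1" --pt "3.9 -1 0.5 0 0 0 1"

```text
time: 5.83
position: [0.5452, -0.0484, 0.0185]
orientation: [0.992, -0.125, -0.0, -0.0]
wrist_force: [-2.7, -0.1, 1.7]
finger_gap: 0.0941
grasp_force: 1.4
```

Emit:
arm_command --pt "2.9 -0.7 0 0 0 0 1" --pt "2.9 -0.7 0 0 0 0 1" --pt "2.9 -0.7 0 0 0 0 1" --pt "2.9 -0.7 0 0 0 0 1" --pt "1.9 -0.5 0 0 0 0 1" --pt "1.9 -0.5 0 0 0 0 1" --pt "1.9 -0.5 0 0 0 0 1" --pt "1.9 -0.5 0 0 0 0 1"

```text
time: 6.5
position: [0.5642, -0.0532, 0.0185]
orientation: [0.992, -0.125, -0.0, -0.0]
wrist_force: [-2.6, 0.2, 2.0]
finger_gap: 0.0937
grasp_force: 1.4
```

```bash
python3 col.py s4
```

```text
dark [341, 241, 8, 6, 28] mean [-31.7  40.2  49.3] lo [-37.4  34.   47.9] hi [-25.8  46.2  50.4]
dark [342, 248, 10, 14, 101] mean [-14.4  39.9  35.9] lo [-20.5  32.9  21.5] hi [-10.2  46.5  47.3]
dark [255, 262, 9, 10, 44] mean [ -13.2 -119.    32.5] lo [ -17.7 -125.7   23.9] hi [ -10.2 -112.2   41.3]
tcp loc [-63.1 -37. ] [ 0.5642 -0.0532  0.0185] F [-2.6  0.2  2. ] t 6.5
```

Emit:
arm_command --pt "1.9 -0.5 0 0 0 0 1" --pt "1.9 -0.5 0 0 0 0 1" --pt "1.9 -0.5 0 0 0 0 1" --pt "1.9 -0.5 0 0 0 0 1" --pt "1.9 -0.5 0 0 0 0 1" --pt "1.9 -0.5 0 0 0 0 1" --pt "1.9 -0.5 0 0 0 0 1" --pt "1.9 -0.5 0 0 0 0 1"

```text
time: 7.22
position: [0.5798, -0.0573, 0.0185]
orientation: [0.992, -0.125, 0.0, -0.0]
wrist_force: [-0.4, 0.6, 0.4]
finger_gap: 0.0942
grasp_force: 0.1
```

Emit:
arm_command --pt "1.9 -0.5 0 0 0 0 1" --pt "1.9 -0.5 0 0 0 0 1" --pt "0 0 0 0 0 0 1" --pt "0 0 0 0 0 0 1" --pt "0 0 0 0 0 0 1"

```text
time: 7.63
position: [0.583, -0.0581, 0.0184]
orientation: [0.992, -0.125, -0.0, -0.0]
wrist_force: [-0.2, 1.0, -0.8]
finger_gap: 0.0936
grasp_force: 0.0
```

```bash
python3 col.py s5
```

```text
dark [345, 256, 8, 7, 35] mean [ 3.9 40.2 45.4] lo [-2.5 34.4 43.4] hi [11.  46.3 47.5]
dark [257, 278, 9, 9, 36] mean [  20.8 -118.2   25.8] lo [  17.7 -125.6   18. ] hi [  23.1 -112.8   35.2]
tcp loc [-43.7 -37.1] [ 0.583  -0.0581  0.0184] F [-0.2  1.  -0.8] t 7.6333
```

View pics/s5c.png

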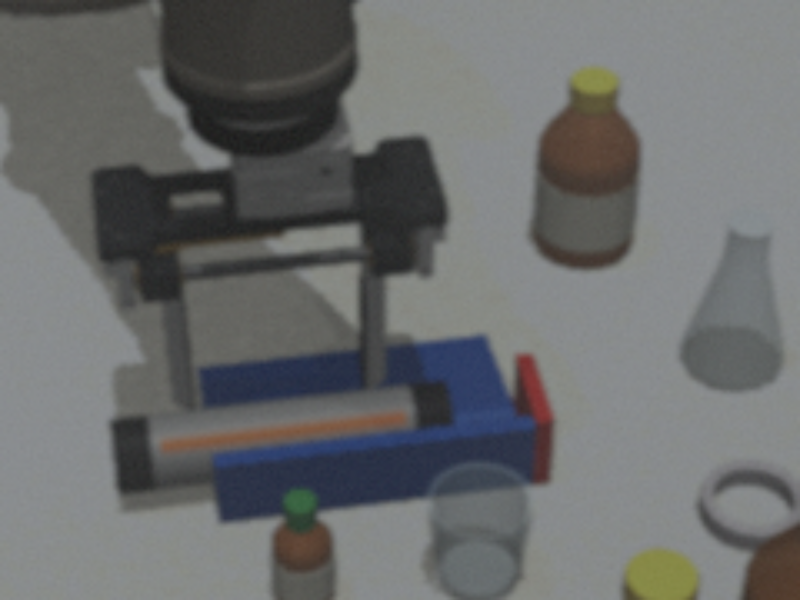

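The column lies in the V, with its middle at y ≈ -40 mm and its free end near crop (130,450). The next look locates flask_b and dropper_b against the hand's pushing spot, while the hand backs off and rises.

Emit:
arm_command --pt "-8 2 0 0 0 0 1" --pt "-12 3 0 0 0 0 1" --pt "0 0 25 0 0 0 1" --pt "0 0 35 0 0 0 1" --pt "0 0 35 0 0 0 1" --pt "0 0 35 0 0 0 0" --pt "0 0 15 0 0 0 -1" --pt "0 0 0 0 0 0 -1"

```text
time: 8.35
position: [0.5645, -0.053, 0.1675]
orientation: [0.992, -0.125, 0.003, -0.0]
wrist_force: [0.8, 0.3, -0.4]
finger_gap: 0.0775
grasp_force: 0.0
```

```bash
python3 - <<'E'
from h import *
from col import loc,O,X,Y
p,d,m=load('top0')
for n,(u,v,h) in dict(flask_base=(511,256,0),flask_top=(540,248,.11),dropper_cap=(479,348,.07),dropA=(377,168,.07)).items():
    w=ray(m,u,v,h); print(n,w.round(3),loc(w))
C=cloud(m,d); q=C[225:285,485:560].reshape(-1,3); print('flask zmax',q[:,2].max())
for l in([0,-158],[0,-102.5]):
    print(l,'->',O+X*l[0]/1e3+Y*l[1]/1e3)
s=state();print(s['position'],loc(s['position']))
E
python3 col.py s6
```

```text
flask_base [ 0.574 -0.335  0.   ] [  15.8 -308.1]
flask_top [ 0.575 -0.333  0.11 ] [  16.2 -305.8]
dropper_cap [ 0.424 -0.248  0.07 ] [-150.8 -260.8]
dropA [ 0.708 -0.095  0.07 ] [ 86.8 -41.8]
flask zmax 0.8110984000722015
[0, -158] -> [ 0.59541017 -0.18608816]
[0, -102.5] -> [ 0.60914109 -0.13231352]
[ 0.56447252 -0.05301681  0.1674517 ] [-62.9 -36.7]
dark [345, 255, 8, 6, 32] mean [ 2.  41.3 45.4] lo [-5.7 34.6 42.2] hi [ 8.5 46.9 47.8]
dark [256, 275, 10, 12, 73] mean [  20.4 -119.4   29.6] lo [  14.2 -126.7   18.5] hi [  24.3 -112.9   39.8]
tcp loc [-62.9 -36.7] [ 0.5645 -0.053   0.1675] F [ 0.8  0.3 -0.4] t 8.35
```

flask_b is at local y = -308, clear of the hand, which reaches -246. The hand moves over beyond the free end with the fingers closing.

Emit:
arm_command --pt "6 -27 0 0 0 0 -1" --pt "6 -27 0 0 0 0 -1" --pt "6 -27 0 0 0 0 -1" --pt "6 -26 0 0 0 0 -1" --pt "7 -26 0 0 0 0 -1" --pt "0 0 -20 0 0 0 -1" --pt "0 0 -30 0 0 0 -1" --pt "0 0 -20 0 0 0 -1"

```text
time: 9.07
position: [0.5922, -0.1862, 0.0899]
orientation: [0.992, -0.125, -0.002, -0.0]
wrist_force: [-0.7, -0.6, -0.2]
finger_gap: 0.0198
grasp_force: 0.0
```

Emit:
arm_command --pt "0 0 -30 0 0 0 -1" --pt "0 0 -30 0 0 0 -1" --pt "0 0 -20 0 0 0 -1" --pt "0 0 0 0 0 0 -1" --pt "0 0 0 0 0 0 -1"

```text
time: 9.48
position: [0.5925, -0.1856, 0.0119]
orientation: [0.992, -0.125, -0.002, -0.0]
wrist_force: [0.2, -1.0, 0.6]
finger_gap: 0.0004
grasp_force: 0.0
```

```bash
python3 col.py s7
```

```text
dark [254, 265, 12, 22, 190] mean [  13.8 -119.4   37.3] lo [  -3.2 -126.9   20.8] hi [  23.3 -111.7   47.3]
tcp loc [  -3.  -158.2] [ 0.5925 -0.1856  0.0119] F [ 0.2 -1.   0.6] t 9.4833
```

View pics/s7c.png

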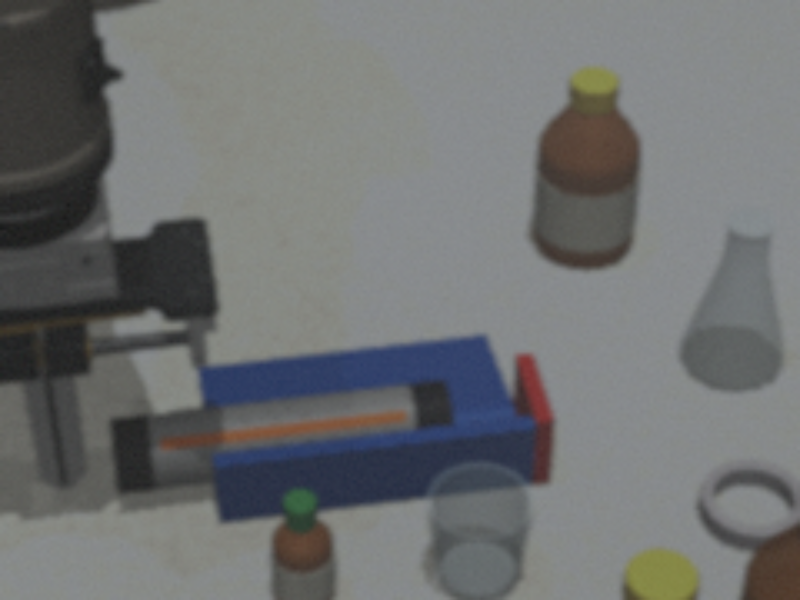

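The fingers hang just beyond the free end at crop (60,480), in line with the column. I'll push along +y of the cradle.

Emit:
arm_command --pt "3.9 3.2 0.5 0 0 0 -1" --pt "1 3.9 0.5 0 0 0 -1" --pt "1 3.9 0.5 0 0 0 -1" --pt "1 3.9 0.5 0 0 0 -1" --pt "0.8 2.9 0 0 0 0 -1" --pt "0.8 2.9 0 0 0 0 -1" --pt "0.8 2.9 0 0 0 0 -1" --pt "0.8 2.9 0 0 0 0 -1"

```text
time: 10.2
position: [0.6042, -0.1597, 0.0156]
orientation: [0.992, -0.125, 0.0, 0.0]
wrist_force: [-1.5, -2.5, 0.9]
finger_gap: 0.0007
grasp_force: 1.4
```

Emit:
arm_command --pt "0.8 2.9 0 0 0 0 -1" --pt "0.8 2.9 0 0 0 0 -1" --pt "0.8 2.9 0 0 0 0 -1" --pt "0.8 2.9 0 0 0 0 -1" --pt "0.5 1.9 0 0 0 0 -1" --pt "0.5 1.9 0 0 0 0 -1" --pt "0.5 1.9 0 0 0 0 -1" --pt "0 0 0 0 0 0 -1"

```text
time: 10.87
position: [0.6089, -0.1417, 0.0154]
orientation: [0.992, -0.125, -0.0, -0.0]
wrist_force: [0.0, -0.0, -0.7]
finger_gap: 0.0007
grasp_force: 0.0
```

```bash
python3 col.py s8
```

```text
dark [271, 263, 13, 22, 206] mean [ 13.7 -88.6  37.4] lo [ -3.1 -96.7  19.4] hi [ 23.1 -80.6  47.2]
tcp loc [   2.1 -111.6] [ 0.6089 -0.1417  0.0154] F [ 0.  -0.  -0.7] t 10.8667
```

Emit:
arm_command --pt "0.5 1.9 0 0 0 0 -1" --pt "0.5 1.9 0 0 0 0 -1" --pt "0.2 1 0 0 0 0 -1" --pt "0.2 1 0 0 0 0 -1"

```text
time: 11.25
position: [0.6103, -0.1364, 0.0154]
orientation: [0.992, -0.125, 0.0, -0.0]
wrist_force: [0.6, -1.9, -0.1]
finger_gap: 0.0004
grasp_force: 0.9
```

Emit:
arm_command --pt "0.2 1 0 0 0 0 -1" --pt "0.2 1 0 0 0 0 -1"

```text
time: 11.42
position: [0.6107, -0.1345, 0.0155]
orientation: [0.992, -0.125, 0.0, -0.0]
wrist_force: [0.9, -0.6, -1.8]
finger_gap: 0.0006
grasp_force: 0.9
```

Emit:
arm_command --pt "0.2 1 0 0 0 0 -1" --pt "0.2 0.8 0 0 0 0 -1"

```text
time: 11.58
position: [0.6111, -0.1327, 0.0154]
orientation: [0.992, -0.125, 0.0, -0.0]
wrist_force: [0.2, -2.1, -1.1]
finger_gap: 0.0002
grasp_force: 0.9
```

Still sliding at about 2 N. I'll creep on until the force jumps.

Emit:
arm_command --pt "0.2 0.8 0 0 0 0 -1" --pt "0.2 0.8 0 0 0 0 -1"

```text
time: 11.75
position: [0.6112, -0.1321, 0.0155]
orientation: [0.992, -0.125, -0.0, 0.001]
wrist_force: [-2.1, -9.5, 1.3]
finger_gap: 0.0004
grasp_force: 4.8
```

Emit:
arm_command --pt "0.2 0.8 0 0 0 0 -1" --pt "0.2 0.8 0 0 0 0 -1"

```text
time: 11.92
position: [0.6112, -0.1321, 0.0155]
orientation: [0.992, -0.126, -0.0, 0.001]
wrist_force: [-3.8, -16.5, 1.2]
finger_gap: 0.0006
grasp_force: 8.2
```

```bash
python3 col.py s9
```

```text
dark [277, 263, 11, 21, 155] mean [ 11.7 -80.   39.7] lo [ -3.4 -87.   22.2] hi [ 22.2 -71.1  46.9]
tcp loc [   1.9 -101.8] [ 0.6112 -0.1321  0.0155] F [ -3.8 -16.5   1.2] t 11.9167
```

View pics/s9c.png

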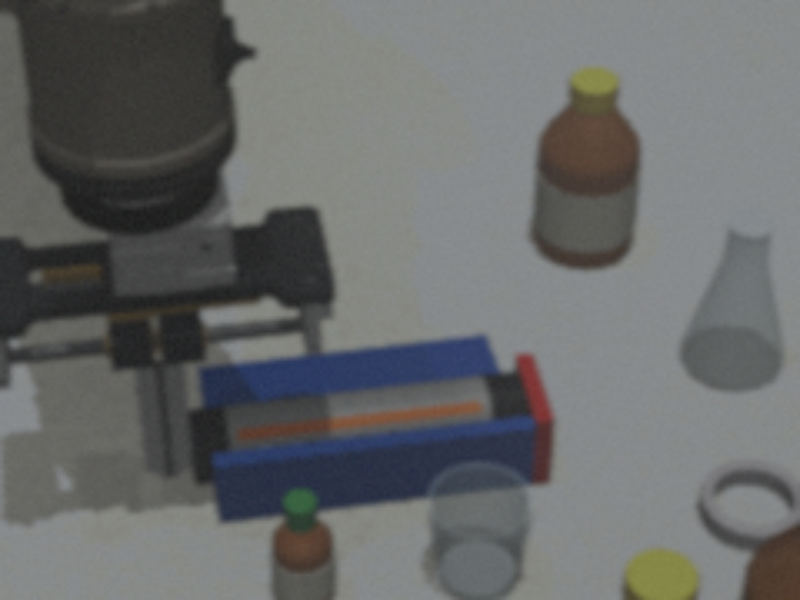

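The force jumped to 17 N, and the column's far end touches the red stop at crop (525,395). The column is seated against the stop. Now I back off along -y and rise.

Emit:
arm_command --pt "-0.5 -2 0 0 0 0 -1" --pt "-1.5 -6 0 0 0 0 -1" --pt "-4 -16 0 0 0 0 -1" --pt "-5 -20 0 0 0 0 -1" --pt "0 0 30 0 0 0 -1" --pt "0 0 40 0 0 0 -1" --pt "0 0 40 0 0 0 -1" --pt "0 0 30 0 0 0 -1"

```text
time: 12.63
position: [0.6014, -0.1735, 0.1586]
orientation: [0.992, -0.125, 0.001, -0.0]
wrist_force: [2.0, -0.3, 0.1]
finger_gap: 0.0003
grasp_force: 0.0
```

Emit:
arm_command --pt "0 0 0 0 0 0 -1" --pt "0 0 0 0 0 0 -1" --pt "0 0 0 0 0 0 -1" --pt "0 0 0 0 0 0 -1"

```text
time: 12.97
position: [0.6002, -0.1733, 0.1542]
orientation: [0.992, -0.125, -0.001, -0.0]
wrist_force: [-0.4, -0.3, -0.8]
finger_gap: 0.0007
grasp_force: 0.0
```

```bash
python3 col.py s10
```

```text
dark [277, 263, 10, 6, 36] mean [  1.7 -79.   45.3] lo [ -3.8 -86.7  42.6] hi [  6.5 -71.3  48.1]
dark [278, 273, 6, 11, 42] mean [ 20.1 -83.4  32.3] lo [ 14.1 -86.8  21. ] hi [ 24.2 -79.9  40.2]
tcp loc [   1.4 -144.4] [ 0.6002 -0.1733  0.1542] F [-0.4 -0.3 -0.8] t 12.9667
```

View pics/s10c.png

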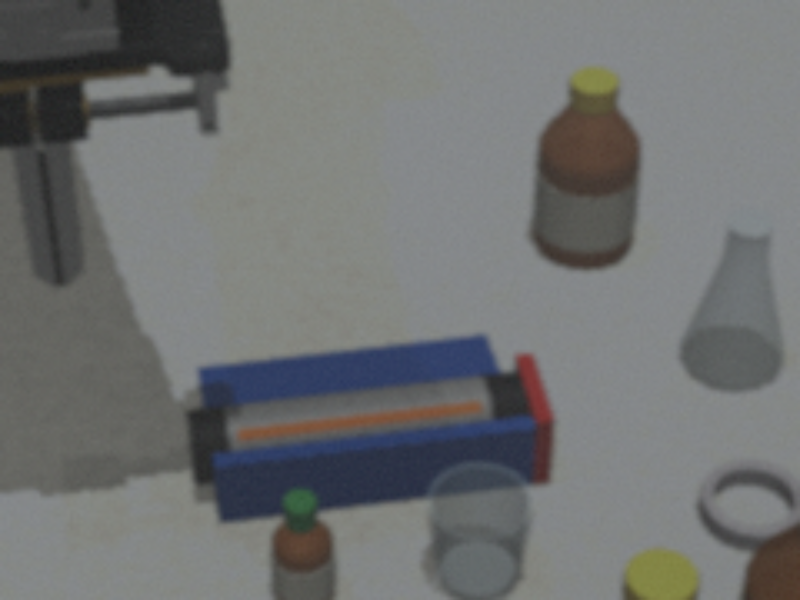

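The column is seated in the V against the stop, and the hand is clear.

```bash
python3 -c "
from station import *
print(job_done())"
```

```text
the job is handed in; nothing more can be done
None
```

I rolled the column up the ramp into the V, slid it against the red stop and took the hand clear; I saw nothing else move, and the job is handed in at about 13 s of the 54 s, with no verdict returned.

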